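# Tension two slack spokes of a barrow wheel by counted quarter turns

## Task

Two neighbouring spokes of the barrow wheel in the truing stand are slack. Turn the red square nut on the rim clockwise (seen from outside the wheel) until you feel its spoke catch and the nut go stiff, then give it one quarter turn more; only after that do the same with the blue nut, but give it two quarter turns after it catches. Do not overtighten, do not press on the rim, leave the wheel and the things around it where they are, and let go at the end.

Things in the scene. Friction and masses are not known exactly. Their poses are not given: they have to be found in the camera images.
- truing_stand: grey stand fixed on the bench, foot plate 150 x 210 x 14 mm (x, y, z), two fork blades up to 145 mm; origin under the middle of the foot plate, z up. The wheel's axle runs along its x axis 140 mm above the origin, so the wheel stands upright, roughly facing the robot
- rim: aluminium rim of the wheel without tyre, 207 mm outer diameter over its two raised edges, 34 mm wide; origin at the wheel's centre, x along the axle, z from the centre to halfway between the red and the blue nut, y towards the blue nut's side. The axle is clamped: the wheel does not turn. The ten spoke nuts stand 36 degrees apart; the other eight are plain steel and fixed
- rim_top (a point): point on the middle of the rim's outer face, halfway between the red and the blue nut, 100 mm from the wheel's centre
- red_head (a point): middle of the red nut's head, 119 mm from the wheel's centre, 18 degrees (+-9) to the robot's right of the rim's top. z points outward along the nut's axis, up to 27 degrees from upright; x and y are square to its flats and turn with it. Head 13 x 13 mm, 21 mm long: from 10 mm below this point (a round collar 18 mm across) to 11 mm above. The rim's edges lie 15.5 mm below; nothing within 50 mm beside it
- red_nut: the red square spoke nut on the outside of the rim (origin at its foot, axes as red_head). Clockwise seen from outside (about -z) tightens. At first it turns its slack spoke with it, lightly (0.01 N m), for an unknown 0.3 to 1.2 rad until the spoke catches; then the spoke stands still and the nut runs stiffly on the thread (about 0.3 N m) and stays where it is left
- red_tip (a point): outer end of the brass stud (6 mm across) that stands 5 mm out of the red nut at first. It keeps still until the spoke catches, then moves outward along the nut's axis, 4 mm per quarter turn on the thread: one quarter turn past the catch is 4 mm. Its frame turns with the nut. Turning the nut back only brings the slack back. The nut's head looks alike every quarter turn and may be gripped afresh
- blue_head (a point): middle of the blue nut's head, 119 mm from the wheel's centre, 18 degrees (+-9) to the robot's left of the rim's top. z points outward along the nut's axis, up to 27 degrees from upright; x and y are square to its flats and turn with it. Head 13 x 13 mm, 21 mm long: from 10 mm below this point (a round collar 18 mm across) to 11 mm above. The rim's edges lie 15.5 mm below; nothing within 50 mm beside it
- blue_nut: the blue square spoke nut on the outside of the rim (origin at its foot, axes as blue_head). Clockwise seen from outside (about -z) tightens. At first it turns its slack spoke with it, lightly (0.01 N m), for an unknown 0.3 to 1.2 rad until the spoke catches; then the spoke stands still and the nut runs stiffly on the thread (about 0.3 N m) and stays where it is left
- blue_tip (a point): outer end of the brass stud (6 mm across) that stands 5 mm out of the blue nut at first. It keeps still until the spoke catches, then moves outward along the nut's axis, 4 mm per quarter turn on the thread: two quarter turns past the catch are 8 mm. Its frame turns with the nut. Turning the nut back only brings the slack back. The nut's head looks alike every quarter turn and may be gripped afresh
- scraper: scraper with black handle, 184x60x27 mm, lying flat; a bystander, origin at the middle of its underside
- tape_white: roll of white tape, 68 mm across, 25 mm high, lying flat; a bystander, origin at the middle of its underside

How it is judged (in metres and radians):
On the way, in this order (a step that is already met when the one before it is completed fails the run):
1. the red nut has been given one quarter turn past its catch (distance of red_tip from where it was at the start of the episode between 0.0034 and 0.0046 m and distance of blue_tip from where it was at the start of the episode below 0.001 m), for 0.2 s.
2. the blue nut has been given two quarter turns past its catch (distance of blue_tip from where it was at the start of the episode between 0.0074 and 0.0086 m and distance of red_tip from where it was at the start of the episode between 0.0034 and 0.0046 m), for 0.2 s.
At the end, for the whole second after the job is handed in: the red stud has come out 4 mm (one quarter turn past the catch) and the blue stud 8 mm (two quarter turns past the catch), each within 0.6 mm (13 degrees of turn), and both nuts are let go (all of step 2); the robot touches nothing.
It fails at once if a nut overtightened: the red stud out by more than 5 mm or the blue by more than 9 mm (distance of red_tip from where it was at the start of the episode above 0.005 m or distance of blue_tip from where it was at the start of the episode above 0.009 m).
It fails at once if the blue nut tightened before the red one was done (distance of blue_tip from where it was at the start of the episode above 0.0012 m and distance of red_tip from where it was at the start of the episode below 0.0034 m).
It fails at once if the rim pressed with more than 15 N (contact force between any of the fingers, the arm and rim above 15 N).
It fails at once if the stand's wheel or a bystander shifted: the rim by more than 5 mm, others by more than 30 mm (distance of rim_top from where it was at the start of the episode above 0.005 m or distance of any of scraper, tape_white from where it was at the start of the episode above 0.03 m).
It also fails if it takes over 64 s, if anything falls off the work surface, if the arm or the gripper's body presses on something with over 40 N, if the wrist force passes 120 N, or if a joint passes its speed limit or range.

## Robot

A 6-joint arm with a two-finger parallel gripper is mounted at the origin on a cart in front of the work surface, level with it; the furniture and walls round the work are solid. World frame = base frame: x ahead of the robot, y to its left, z up, the work surface at z = 0. Lengths are in mm, angles in rad, forces in N, time in s.
With the tool pointing down it reaches from about 350 to 775 mm from the base axis. Payload 7.3 kg.
Tool frame: the origin (TCP) lies at the very end of the fingers, on their centre line; the grasp point (between the pads) lies 19 mm behind it (bot.grasp_offset is the distance from the TCP to the grasp point, in mm); z points along the fingers, y is the direction in which the jaws open and shut (so a half turn about z gives the same grasp; the last joint's range is limited). The gripper opens to 92 mm and grips with 3 to 60 N. Pads are 19 mm wide; open, the fingers measure 130 mm over their backs; the gripper's body (75 mm by 190 mm) begins 47 mm behind the grasp point.
Start: joints at [-1.33, 0.342, 1.524, -0, 1.275, -0.146], TCP at [198.067, -486.224, 226.741] pointing down, gripper open.
Joint ranges: [-2.53, 2.53], [-0.77, 2.02], [0.04, 2.7], [-1, 4.14], [0.28, 2.66], [-3.11, 3.11]. Speed limits (rad/s): [2.57, 2.57, 3.14, 3.14, 3.14, 3.14].

## Interface

Orientations are given as [roll, pitch, yaw] about the fixed x, y, z axes, in that order (R = Rz(yaw) Ry(pitch) Rx(roll)).
In Python, from plant import bot gives the robot as it stands.
- The arm moves only by the tool servo_tool, never from a script. Its arguments are lists of equal length, an entry for each row: "angular": the turn, a rotation vector about the world's x, y, z in degrees, a list of three; "slide": the shift along the world's x, y, z in mm, a list of three; "grip": the opening, from -1 (shut) to 1 (fully open), so that 0 is half open. In form: {"angular": [[ax, ay, az], ...], "slide": [[dx, dy, dz], ...], "grip": [grip, ...]}. A call has 1 to 10 rows; each row is the pose to reach, as a shift and turn from the pose commanded when the call began; what a row does not reach only later rows make up. A row lasts 1/12 s, in which the tool goes at most 41.7 mm and 7.16 degrees, less where a joint would pass 70% of its speed; a pose out of reach is approached as far as the arm can. A call with a gripper value outside its range is refused whole. The fingers move at their own pace and stop on an object; the grip force is fixed at half the most. Time passes only in rows, so rows that repeat a pose let the fingers close. It gives the time, the measured TCP pose, the force and the opening at its end, in the units of the state.
- bot.get_obs(): the state, without advancing time (a new reading comes with each control period).
- bot.capture(name): name is "scene" or "side" or "wrist"; returns a dict with "img" (420x560x3 uint8, blue, green, red), "range_z" (420x560 float32, mm along the optical axis (not along the pixel's ray), 0 where there is no reading), "fov_y" (degrees; the focal length in pixels is half the picture's height over the tangent of half this angle, whatever the lens; pixels are square), "cx", "cy" (the principal point, pixels), "dist" ([k1, k2, p1, p2, k3] as OpenCV has them; the pictures are not rectified), "R" (3x3) and "t" (3): a world point X has camera coordinates R X + t; the wrist camera has in their place "T_tool_cam" (4x4, takes a point from camera to tool coordinates, whose origin is the TCP and whose axes are the flange's). Camera axes: x right, y down, z forward; pixel columns grow to the right and rows downward; lengths in mm; the calibration is good to about 2 mm. A picture is of the moment at which its call begins: read the wrist's pose just before it.
- bot.close_job(): hands the job in, once; it reports no verdict.
The state is a dict: "time": time; "joint_positions": joint angles; "dq": joint speeds; "tau": joint torques, N m; "tool_pos": TCP position; "tcp_rot": TCP orientation; "contact_force": force on the tool from outside, world axes, zero at the start; "moment": the same for the moment, N m; "grip_width": finger opening in mm.
Only numpy, scipy, OpenCV 4.12 (cv2) and the standard library are available. Lean on these libraries where they do the work, as an engineer would, in place of code of your own. Each camera call takes 0.05 s, during which the arm holds its last target.

## Working session

There is one attempt and no reset: what is moved stays moved. The work goes in short steps, Python scripts to look and compute and a tool call to move; the robot and the scene stay as the last step left them, time stands still between calls to the robot, and variables do not carry over. Pictures are saved under pics/ and viewed, and the job is handed in when it is done.

Besides the shell and the picture viewer there is one more tool, called after ">>>" in YAML: its name, and indented under it one key for each argument. servo_tool: Moves the arm, as the interface text tells. Its arguments: {"type":"object","properties":{"angular":{"type":"array","items":{"type":"array","items":{"type":"number"}}},"slide":{"type":"array","items":{"type":"array","items":{"type":"number"}}},"grip":{"type":"array","items":{"type":"number"}}},"required":["angular","slide","grip"]}

```bash
ls; mkdir -p pics; cat > h.py <<'E'
import numpy as np,cv2
from plant import bot
def shot(n,name):
    o=bot.get_obs(); c=bot.capture(n); cv2.imwrite('pics/%s.png'%name,c['img']); c['obs']=o
    np.save('pics/%s.npy'%name,c,allow_pickle=True); return c
def load(name): return np.load('pics/%s.npy'%name,allow_pickle=True).item()
def K(c):
    f=210/np.tan(np.radians(c['fov_y'])/2); return np.array([[f,0,c['cx']],[0,f,c['cy']],[0,0,1]])
E
python3 - <<'E'
from h import *
print(bot.get_obs())
for n in ['scene','side','wrist']:
    c=shot(n,n+'0'); print(n,{k:v for k,v in c.items() if k not in('img','range_z','obs')})
E
```

```text
pics
{'time': 0.0, 'joint_positions': array([-1.33000496e+00,  3.42731252e-01,  1.52502629e+00, -4.71265751e-05,
        1.27542381e+00, -1.45968354e-01]), 'dq': array([-0.00062019, -0.00047791,  0.00085993, -0.0002106 ,  0.00017326,
        0.00025479]), 'tau': array([ 1.23516391e-03, -4.31244707e+01, -2.44215649e+01,  7.17649539e-02,
        5.59275644e-02, -1.46168359e-04]), 'tool_pos': array([ 197.94535198, -485.79814437,  226.03731816]), 'tcp_rot': array([-3.14001430e+00, -1.86492402e-04,  3.86773325e-01]), 'contact_force': array([-0.66393073, -0.64510183, -0.02460145]), 'moment': array([-0.00865818,  0.05580761, -0.01437367]), 'grip_width': 91.8630350346028}
scene {'fov_y': 44.533209824211895, 'cx': 275.52332002695096, 'cy': 215.8962592441025, 'dist': array([-0.12866,  0.     ,  0.     ,  0.     ,  0.     ]), 'R': array([[-0.85552164, -0.51770578, -0.00796502],
       [-0.30440989,  0.5153697 , -0.8010797 ],
       [ 0.41882853, -0.68291639, -0.59850469]]), 't': array([401.82618917, 386.20692135, 907.04823202])}
side {'fov_y': 48.247030185124856, 'cx': 280.4271308243486, 'cy': 204.01580268042684, 'dist': array([-0.05477802,  0.        ,  0.        ,  0.        ,  0.        ]), 'R': array([[ 0.99849755, -0.05119218, -0.01954482],
       [-0.04731506, -0.62555584, -0.77874333],
       [ 0.02763919,  0.77849808, -0.62703813]]), 't': array([-538.24193775,   76.54208835, 1356.80442101])}
wrist {'fov_y': 60.30406862331977, 'cx': 279.4412111681058, 'cy': 199.7615141089217, 'dist': array([-0.01107939,  0.        ,  0.        ,  0.        ,  0.        ]), 'T_tool_cam': array([[ 2.03901586e-04, -9.66074374e-01, -2.58263940e-01,
         6.87316085e+01],
       [ 9.99999519e-01, -5.08261801e-05,  9.79630983e-04,
        -1.42787990e-01],
       [-9.59522958e-04, -2.58264016e-01,  9.66073899e-01,
        -1.57082664e+02],
       [ 0.00000000e+00,  0.00000000e+00,  0.00000000e+00,
         1.00000000e+00]])}
```

View pics/scene0.png

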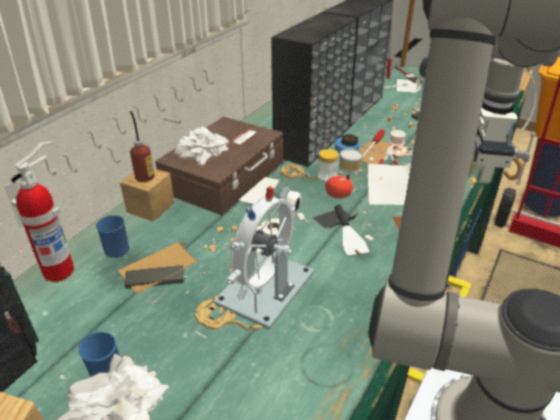

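View pics/side0.png

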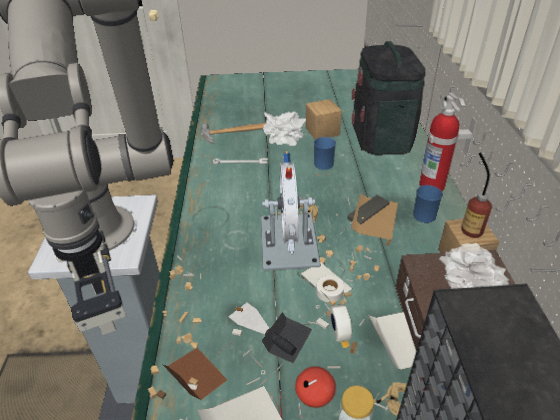

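The scene view shows the red nut near (269,194) and the blue one near (250,213). The side view shows blue near (287,158) and red near (289,173). I'll zoom in and measure.

```bash
cat >> h.py <<'E'
def masks(c,roi):
    hsv=cv2.cvtColor(c['img'],cv2.COLOR_BGR2HSV); H,S,V=[hsv[...,i].astype(int) for i in range(3)]
    m=np.zeros(H.shape,bool); x0,y0,x1,y1=roi; m[y0:y1,x0:x1]=1
    return {'red':m&((H<8)|(H>172))&(S>120)&(V>60),'blue':m&(H>100)&(H<130)&(S>110)&(V>50)}
def pts(c,m):
    v,u=np.nonzero(m); z=c['range_z'][v,u]; k=z>0; u,v,z=u[k],v[k],z[k]
    n=cv2.undistortPoints(np.c_[u,v].astype(float).reshape(-1,1,2),K(c),c['dist'])[:,0]
    return np.c_[n*z[:,None],z]
def w2(c,P): return (P-c['t'])@c['R']
def ray(c,uv):
    n=cv2.undistortPoints(np.array(uv,float).reshape(1,1,2),K(c),c['dist'])[0,0]
    d=c['R'].T@np.r_[n,1]; return -c['R'].T@c['t'],d/np.linalg.norm(d)
def tri(r):
    A=sum(np.eye(3)-np.outer(d,d) for o,d in r); b=sum((np.eye(3)-np.outer(d,d))@o for o,d in r)
    X=np.linalg.solve(A,b); return X,[np.linalg.norm((np.eye(3)-np.outer(d,d))@(X-o)) for o,d in r]
E
python3 - <<'E'
from h import *
rois={'scene':(235,180,285,230),'side':(275,145,300,190)}
C={}
for n in rois:
    c=load(n+'0'); C[n]=c; M=masks(c,rois[n])
    x0,y0,x1,y1=rois[n]
    cv2.imwrite('pics/%s_z.png'%n,cv2.resize(c['img'][y0-10:y1+60,x0-30:x1+30],None,fx=5,fy=5,interpolation=cv2.INTER_CUBIC))
    for k,m in M.items():
        v,u=np.nonzero(m); P=w2(c,pts(c,m))
        print(n,k,m.sum(),u.mean(),v.mean(),u.min(),u.max(),v.min(),v.max(),np.median(P,0),P.std(0))
        C[n,k]=(u.mean(),v.mean())
for k in('red','blue'): print(k,tri([ray(C[n],C[n,k]) for n in rois]))
E
```

```text
scene red 56 269.57142857142856 192.83928571428572 266 272 188 198 [ 550.77849636 -114.94168182  256.96426363] [2.69806789 3.23962531 6.57911534]
scene blue 27 250.96296296296296 214.33333333333334 248 254 211 217 [549.82502601 -41.66752165 248.98185469] [1.50256296 3.33934054 5.91757291]
side red 49 288.3469387755102 172.81632653061226 286 291 168 177 [ 555.82716431 -124.93483806  261.33814987] [3.86855661 3.18660412 7.25916773]
side blue 51 286.52941176470586 157.23529411764707 284 289 153 161 [557.50113606 -50.71255063 254.88451989] [ 4.75312027 58.71337341 36.11265676]
red (array([ 555.56923097, -119.34574066,  255.08173721]), [np.float64(1.4956846225543896), np.float64(1.495684622554528)])
blue (array([554.31395862, -43.83283971, 249.1237259 ]), [np.float64(3.2402428767510334), np.float64(3.2402428767510147)])
```

View pics/scene_z.png

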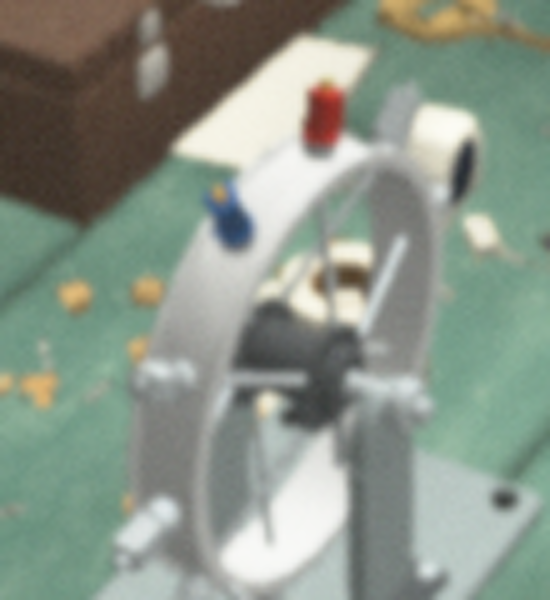

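View pics/side_z.png

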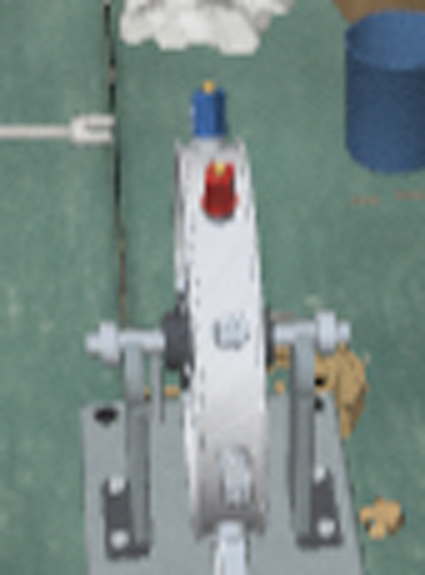

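Triangulating puts red at about (555.6,-119.3,255) and blue at (554.3,-43.8,249). They're about 75.5 mm apart, against 73.5 expected, and the wheel is tipped roughly 4.6°. Next I'll go above them for a wrist view.

>>> servo_tool:
  angular:
    - [0,0,7]
    - [0,0,14]
    - [0,0,21]
    - [0,0,28]
    - [0,0,35]
    - [0,0,42]
    - [0,0,49]
    - [0,0,56]
    - [0,0,60]
    - [0,0,64]
  slide:
    - [0,0,40]
    - [0,0,80]
    - [0,20,120]
    - [30,50,139]
    - [60,80,139]
    - [90,110,139]
    - [120,140,139]
    - [150,170,139]
    - [180,200,139]
    - [210,230,139]
  grip: [0,0,0,0,0,0,0,0,0,0]

```text
time: 0.98
tool_pos: [401.4, -262.0, 365.7]
tcp_rot: [3.142, 0.0, 1.507]
contact_force: [0.6, -0.5, -0.2]
grip_width: 46.0
```

>>> servo_tool:
  angular:
    - [0,0,0]
    - [0,0,0]
    - [0,0,0]
    - [0,0,0]
    - [0,0,0]
    - [0,0,0]
    - [0,0,0]
    - [0,0,0]
    - [0,0,0]
  slide:
    - [25,30,0]
    - [50,60,0]
    - [75,90,0]
    - [100,120,0]
    - [125,150,0]
    - [135,170,0]
    - [135,170,0]
    - [135,170,0]
    - [135,170,0]
  grip: [0,0,0,0,0,0,0,0,0]

```text
time: 1.73
tool_pos: [535.1, -94.3, 365.5]
tcp_rot: [-3.141, 0.0, 1.504]
contact_force: [0.6, 0.2, 0.3]
grip_width: 46.4
```

```bash
cat >> h.py <<'E'
from scipy.spatial.transform import Rotation as Ro
def wr(c):
    o=c['obs']; T=np.eye(4); T[:3,:3]=Ro.from_euler('xyz',o['tcp_rot']).as_matrix(); T[:3,3]=o['tool_pos']
    W=T@c['T_tool_cam']; c['R']=W[:3,:3].T; c['t']=-W[:3,:3].T@W[:3,3]; return c
def st():
    o=bot.get_obs(); print('t',round(o['time'],2),'q',np.round(o['joint_positions'],3),'p',np.round(o['tool_pos'],1),'rot',np.round(o['tcp_rot'],3),'F',np.round(o['contact_force'],1),'M',np.round(o['moment'],3),'w',round(o['grip_width'],1)); return o
E
python3 - <<'E'
from h import *
st(); c=wr(shot('wrist','w1'))
E
```

```text
t 1.73 q [-3.150e-01  3.140e-01  1.190e+00 -1.000e-03  1.639e+00 -2.480e-01] p [535.1 -94.3 365.5] rot [-3.141  0.     1.504] F [0.6 0.2 0.3] M [ 0.012 -0.059 -0.013] w 46.4
```

View pics/w1.png

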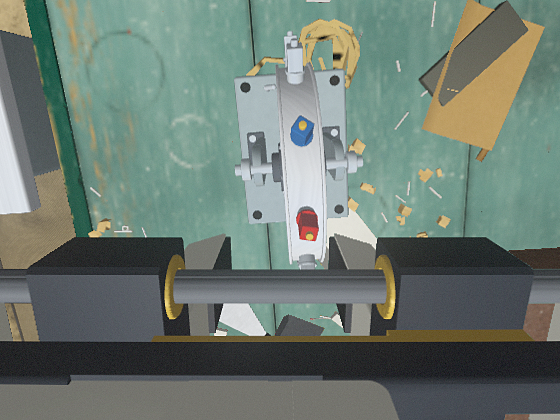

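The wrist view shows blue near (302,131) and red near (308,226), both with brass studs visible, and the wheel yawed a few degrees. I'll zoom in and measure.

```bash
python3 - <<'E'
from h import *
c=wr(load('w1')); 
A=cv2.resize(c['img'][105:155,275:330],None,fx=7,fy=7,interpolation=cv2.INTER_CUBIC)
B=cv2.resize(c['img'][200:250,280:335],None,fx=7,fy=7,interpolation=cv2.INTER_CUBIC)
cv2.imwrite('pics/w1z.png',np.hstack([A,B]))
M=masks(c,(270,100,340,260))
hsv=cv2.cvtColor(c['img'],cv2.COLOR_BGR2HSV)
for k,m in M.items():
    P=w2(c,pts(c,m)); v,u=np.nonzero(m); print(k,m.sum(),u.mean(),v.mean(),P.mean(0),P.min(0),P.max(0))
# rim points: z>200 & within range, low sat
m=np.zeros(c['img'].shape[:2],bool); m[60:235,265:345]=1
m&=(hsv[...,1]<60)
P=w2(c,pts(c,m)); P=P[P[:,2]>150]
print(len(P),P.mean(0))
# rim lateral plane: bin edges per y
for y in range(-150,10,20):
    Q=P[abs(P[:,1]-y)<6]; 
    if len(Q)>5: print(y,len(Q),np.percentile(Q[:,0],[1,50,99]).round(1),np.percentile(Q[:,2],[2,50,98]).round(1))
E
```

```text
red 255 306.42745098039217 227.10980392156864 [ 553.69086565 -118.42739655  260.14483247] [ 546.42501057 -128.22694124  244.94756792] [ 562.16448189 -108.72779746  268.41068351]
blue 435 301.4574712643678 132.5954022988506 [553.83836544 -47.48411469 254.36847653] [545.78001393 -57.84290434 239.31314997] [562.56195256 -35.28719481 263.03711108]
6437 [553.70015524 -60.46244821 222.62366078]
-130 220 [538.5 547.1 571.6] [227.9 232.1 236.7]
-110 500 [535.5 553.9 571.5] [158.8 237.9 245.9]
-90 747 [527.5 552.2 581.8] [153.  238.6 243. ]
-70 682 [535.7 554.2 571.3] [157.2 236.5 240.7]
-50 327 [537.7 545.8 571.1] [227.  230.8 235.9]
-30 645 [537.7 554.6 570.9] [213.  218.4 225.5]
-10 563 [537.6 554.4 570.8] [188.7 199.2 207.5]
```

View pics/w1z.png

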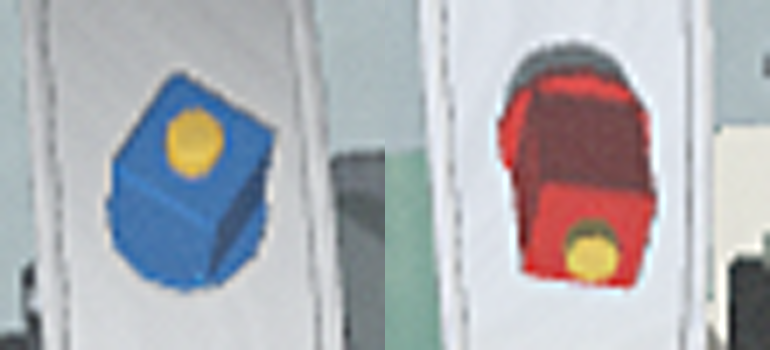

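```bash
cat >> h.py <<'E'
def hit(c,uv,p,n):
    o,d=ray(c,uv); return o+d*((p-o)@n)/(d@n)
def ax(th): return np.array([0,np.sin(th),np.cos(th)])
E
python3 - <<'E'
from h import *
from scipy.optimize import least_squares
c=wr(load('w1')); uvb=(302.9,125.3); uvr=(309.3,236.7)
def res(p):
    C=np.array([p[0],p[1],140]); out=[]
    for uv,s in((uvb,1),(uvr,-1)):
        o,d=ray(c,uv); X=C+135*ax(p[2]+s*np.pi/10); e=X-o; e=e-d*(e@d); out+=list(e)
    return np.array(out)
s=least_squares(res,[554,-90,0.08]); print(s.x,np.degrees(s.x[2]),s.fun.round(1))
C=np.r_[s.x[:2],140]; th=s.x[2]
for k,sg,cr in(('blue',1,[(180,72),(275,130),(213,222),(113,162)]),('red',-1,[(540,183),(655,195),(632,290),(522,272)])):
    o=np.array([275,105] if k=='blue' else [280-55,200]); n=ax(th+sg*np.pi/10); p=C+130*n
    X=np.array([hit(c,np.array(q)/7+o,p,n) for q in cr]); 
    e2=np.cross(n,[1,0,0]); e2/=np.linalg.norm(e2) # ~ +y
    L=[( (X[(i+1)%4]-X[i])@[1,0,0],(X[(i+1)%4]-X[i])@e2) for i in range(4)]
    print(k,'head',C+119*n,'axis deg',np.degrees(th+sg*np.pi/10),'ctr',X.mean(0),p,'edges',[(round(np.hypot(*l),1),round(np.degrees(np.arctan2(l[1],l[0]))%90,1)) for l in L])
E
```

```text
[ 5.54689118e+02 -7.60404208e+01 -5.18694967e-02] -2.971903243833362 [ 0.5  0.1  0.  -0.5 -0.1  0. ]
blue head [554.68911837 -45.18459118 254.93005604] axis deg 15.028096756166638 ctr [554.47613184 -41.87761872 265.43175301] [554.68911837 -42.33237164 265.55384273] edges [(np.float64(11.1), np.float64(54.7)), (np.float64(11.1), np.float64(52.3)), (np.float64(11.6), np.float64(55.2)), (np.float64(11.2), np.float64(49.6))]
red head [ 554.68911837 -118.63172224  251.11697007] axis deg -20.971903243833363 ctr [ 555.29291432 -123.73452724  260.94143607] [ 554.68911837 -122.5687333   261.38828664] edges [(np.float64(12.7), np.float64(77.6)), (np.float64(14.0), np.float64(79.5)), (np.float64(12.8), np.float64(73.0)), (np.float64(13.0), np.float64(79.7))]
```

```bash
python3 - <<'E'
from h import *
from scipy.optimize import least_squares
c=wr(load('w1')); sc=load('scene0'); sd=load('side0')
T={}
for k,cr in(('blue',[(180,72),(275,130),(213,222),(113,162)]),('red',[(540,183),(655,195),(632,290),(522,272)])):
    o=np.array([275,105] if k=='blue' else [280-55,200]); poly=np.array(cr)/7+o
    m=np.zeros((420,560),np.uint8); cv2.fillPoly(m,[np.round(poly).astype(int)],1); m=cv2.erode(m,np.ones((3,3)))
    P=w2(c,pts(c,m>0)); mu=np.median(P,0); P=P[np.linalg.norm(P-mu,axis=1)<9]
    n=np.linalg.svd(P-P.mean(0))[2][2]; n*=np.sign(n[2]); print(k,len(P),mu,P.mean(0),n,np.degrees(np.arcsin(n[1]))); T[k]=P.mean(0)
obs=[(c,(302.9,125.3),1,135,1),(c,(309.3,236.7),-1,135,1),(sc,(250.96-.3,214.3),1,119,.5),(sc,(269.57,192.8),-1,119,.5),(sd,(286.5,157.2),1,119,.5),(sd,(288.3,172.8),-1,119,.5)]
def res(p):
    C=np.array([p[0],p[1],140]); out=[]
    for cc,uv,s,r,w in obs:
        o,d=ray(cc,uv); X=C+r*ax(p[2]+s*np.pi/10); e=X-o; e=e-d*(e@d); out+=list(e*w)
    for k,s in(('blue',1),('red',-1)): 
        out.append(.7*((T[k]-C)@ax(p[2]+s*np.pi/10)-131))
    return np.array(out)
s=least_squares(res,[554,-90,0.08]); print(s.x,np.degrees(s.x[2]),s.fun.round(1))
E
```

```text
blue 201 [554.61822405 -42.1193309  260.8639568 ] [554.61221983 -42.22979281 260.88856896] [0.09020835 0.26295655 0.96058123] 15.245565689790796
red 176 [ 554.77939957 -121.12031592  266.40851216] [ 554.97829025 -121.38709595  266.6318762 ] [-0.02342887 -0.29937788  0.95384693] -17.420240792398424
[ 5.54822129e+02 -9.09353265e+01  7.21567191e-02] 4.13427547070948 [ 0.3  1.4 -0.1 -0.1 -0.8  0.3  1.2 -0.6  1.5  0.4 -0.   0.4 -1.1 -0.5
 -0.8 -1.  -0.1 -0.2 -0.5 -0.5]
```

```bash
cat >> h.py <<'E'
C0=np.array([554.7,-90.7,140.2]); TH=np.radians(4.1)
NR=ax(TH-np.pi/10); NB=ax(TH+np.pi/10)
def goal(n,ang,tipoff):  # tool z=-n, tool y at angle ang (deg) from +x toward e2(~+y); TCP at 119+tipoff
    ex=np.array([1.,0,0]); e2=np.cross(n,ex); a=np.radians(ang); y=np.cos(a)*ex+np.sin(a)*e2; z=-n
    return np.c_[np.cross(y,z),y,z], C0+(119+tipoff)*n
def delta(R,p):
    o=bot.get_obs(); R0=Ro.from_euler('xyz',o['tcp_rot']).as_matrix()
    return np.degrees(Ro.from_matrix(R@R0.T).as_rotvec()).round(2),(p-o['tool_pos']).round(1)
E
python3 - <<'E'
from h import *
c=wr(load('w1'))
for k,n,cr in(('blue',NB,[(180,72),(275,130),(213,222),(113,162)]),('red',NR,[(540,183),(655,195),(632,290),(522,272)])):
    o=np.array([275,105] if k=='blue' else [280-55,200]); p=C0+130*n
    X=np.array([hit(c,np.array(q)/7+o,p,n) for q in cr]); e2=np.cross(n,[1,0,0])
    D=np.diff(np.vstack([X,X[:1]]),axis=0)
    print(k,C0+119*n,X.mean(0)-p,[(round(np.hypot(d[0],d@e2),1),round(np.degrees(np.arctan2(d@e2,d[0]))%90,1)) for d in D])
print(delta(*goal(NR,-12,60)))
E
```

```text
blue [554.7        -45.92931269 250.45690707] [ 0.05323526 -0.37545427  0.15245617] [(np.float64(11.4), np.float64(53.6)), (np.float64(11.5), np.float64(52.8)), (np.float64(11.9), np.float64(54.2)), (np.float64(11.7), np.float64(50.4))]
red [ 554.7        -119.28713705  255.71526131] [0.24986976 0.29946481 0.07411005] [(np.float64(12.4), np.float64(78.6)), (np.float64(12.5), np.float64(77.7)), (np.float64(12.3), np.float64(74.5)), (np.float64(11.6), np.float64(78.3))]
(array([13.89,  0.96, -8.07]), array([ 19.7, -39. , -51.7]))
```

>>> servo_tool:
  angular:
    - [3.5,0.2,-2]
    - [7,0.5,-4]
    - [10.5,0.7,-6]
    - [13.9,1.0,-8]
    - [13.9,1.0,-8]
    - [13.9,1.0,-8]
  slide:
    - [5,-10,-13]
    - [10,-20,-26]
    - [15,-30,-39]
    - [19.7,-39,-51.7]
    - [19.7,-39,-51.7]
    - [19.7,-39,-51.7]
  grip: [-0.2,-0.2,-0.2,-0.2,-0.2,-0.2]

```text
time: 2.28
tool_pos: [554.3, -135.0, 313.1]
tcp_rot: [-3.088, -0.237, 1.353]
contact_force: [0.1, 0.2, -0.2]
grip_width: 36.7
```

```bash
python3 - <<'E'
from h import *
st(); c=wr(shot('wrist','w2')); print(delta(*goal(NR,-12,-6)))
cv2.imwrite('pics/w2z.png',cv2.resize(c['img'][150:340,180:380],None,fx=3,fy=3,interpolation=cv2.INTER_CUBIC))
E
```

```text
t 2.28 q [-0.493  0.431  1.179  0.214  1.649 -0.278] p [ 554.3 -135.   313.1] rot [-3.088 -0.237  1.353] F [ 0.1  0.2 -0.2] M [-0.212 -0.061 -0.087] w 36.7
(array([ 0.03,  0.01, -0.03]), array([  0.1,  16.2, -64.4]))
```

View pics/w2z.png

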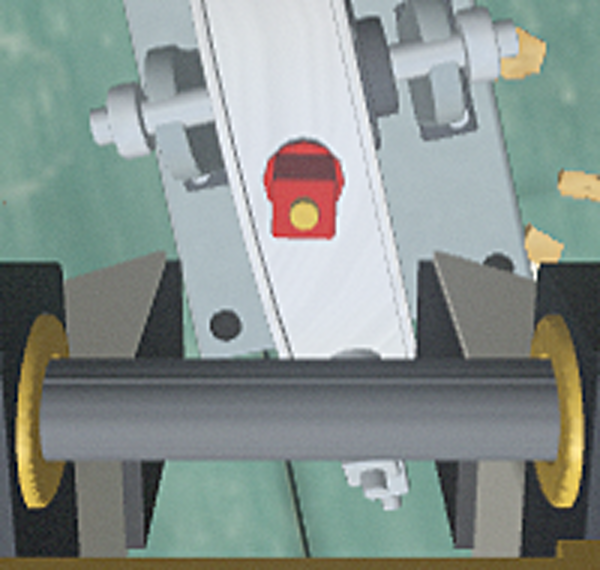

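The red head is centred between the fingers and square to them: stud near (305,215) in the crop, fingers at 163 and 433. Going down along its axis.

>>> servo_tool:
  angular:
    - [0,0,0]
    - [0,0,0]
    - [0,0,0]
    - [0,0,0]
    - [0,0,0]
  slide:
    - [0,5,-20]
    - [0,9.5,-38]
    - [0,13,-52]
    - [0.1,15.5,-62]
    - [0.1,15.7,-62.6]
  grip: [-0.3,-0.3,-0.3,-0.3,-0.3]

```text
time: 2.75
tool_pos: [554.6, -115.9, 250.9]
tcp_rot: [-3.089, -0.237, 1.359]
contact_force: [-0.4, -0.7, -0.8]
grip_width: 32.1
```

```bash
python3 - <<'E'
from h import *
st(); c=wr(shot('wrist','w3')); print(delta(*goal(NR,-12,-5)))
cv2.imwrite('pics/w3z.png',cv2.resize(c['img'][150:340,180:380],None,fx=3,fy=3,interpolation=cv2.INTER_CUBIC))
E
```

```text
t 2.75 q [-0.464  0.448  1.319  0.217  1.489 -0.289] p [ 554.6 -115.9  250.9] rot [-3.089 -0.237  1.359] F [-0.4 -0.7 -0.8] M [-0.123 -0.072  0.012] w 32.1
(array([-0.  ,  0.01, -0.21]), array([-0.3, -1.8, -1. ]))
```

View pics/w3z.png

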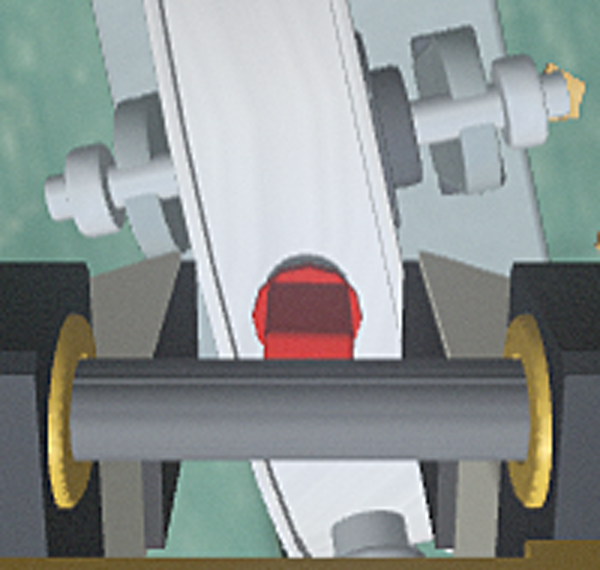

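>>> servo_tool:
  angular:
    - [0,0,0]
    - [0,0,0]
    - [0,0,0]
  slide:
    - [-0.1,-1,-0.5]
    - [-0.2,-1.6,-0.9]
    - [-0.2,-1.6,-0.9]
  grip: [-0.3,-0.3,-0.3]

```text
time: 3.05
tool_pos: [555.4, -119.2, 251.5]
tcp_rot: [-3.092, -0.237, 1.358]
contact_force: [0.4, -0.5, -0.1]
grip_width: 31.9
```

```bash
python3 - <<'E'
from h import *
st(); print(delta(*goal(NR,-12,-5)))
E
```

```text
t 3.05 q [-0.469  0.449  1.315  0.217  1.489 -0.291] p [ 555.4 -119.2  251.5] rot [-3.092 -0.237  1.358] F [ 0.4 -0.5 -0.1] M [-0.179 -0.088 -0.036] w 31.9
(array([ 0.04,  0.11, -0.11]), array([-0.7,  1.1, -0.6]))
```

>>> servo_tool:
  angular:
    - [0,0,0]
    - [0,0,0]
    - [0,0,0]
    - [0,0,0]
    - [0,0,0]
    - [0,0,0]
  slide:
    - [0,0,0]
    - [0,0,0]
    - [0,0,0]
    - [0,0,0]
    - [0,0,0]
    - [0,0,0]
  grip: [-0.6,-1,-1,-1,-1,-1]

```text
time: 3.55
tool_pos: [555.2, -118.8, 250.7]
tcp_rot: [-3.091, -0.238, 1.357]
contact_force: [0.1, -0.5, 0.2]
grip_width: 12.6
```

```bash
cat >> h.py <<'E'
def mom(n):
    o=st(); print('Maxis',round(float(o['moment']@n),3),'Faxis',round(float(o['contact_force']@n),2))
E
python3 - <<'E'
from h import *
mom(NR)
E
```

```text
t 3.55 q [-0.468  0.45   1.316  0.217  1.489 -0.291] p [ 555.2 -118.8  250.7] rot [-3.091 -0.238  1.357] F [ 0.1 -0.5  0.2] M [-0.223 -0.099  0.014] w 12.6
Maxis 0.038 Faxis 0.37
```

>>> servo_tool:
  angular:
    - [0,1.0,-3.9]
    - [0,1.9,-7.8]
    - [0,2.9,-11.6]
    - [0,2.9,-11.6]
  slide:
    - [0,0,0]
    - [0,0,0]
    - [0,0,0]
    - [0,0,0]
  grip: [-1,-1,-1,-1]

```text
time: 3.88
tool_pos: [555.1, -118.8, 250.7]
tcp_rot: [-3.041, -0.221, 1.141]
contact_force: [0.4, -1.0, 0.6]
grip_width: 12.8
```

```bash
python3 -c "
from h import *
mom(NR)"
```

```text
t 3.88 q [-0.468  0.45   1.316  0.217  1.489 -0.08 ] p [ 555.1 -118.8  250.7] rot [-3.041 -0.221  1.141] F [ 0.4 -1.   0.6] M [-0.229 -0.038  0.049] w 12.8
Maxis 0.057 Faxis 0.78
```

>>> servo_tool:
  angular:
    - [0,0.5,-1.95]
    - [0,0.96,-3.88]
    - [0,0.96,-3.88]
  slide:
    - [0,0,0]
    - [0,0,0]
    - [0,0,0]
  grip: [-1,-1,-1]

```text
time: 4.13
tool_pos: [555.0, -118.8, 250.7]
tcp_rot: [-3.026, -0.214, 1.073]
contact_force: [0.0, -0.8, 1.6]
grip_width: 12.6
```

```bash
python3 -c "
from h import *
mom(NR)"
```

```text
t 4.13 q [-0.469  0.45   1.316  0.217  1.489 -0.014] p [ 555.  -118.8  250.7] rot [-3.026 -0.214  1.073] F [ 0.  -0.8  1.6] M [-0.145  0.003  0.007] w 12.6
Maxis 0.006 Faxis 1.71
```

>>> servo_tool:
  angular:
    - [0,0.5,-1.95]
    - [0,0.96,-3.88]
    - [0,0.96,-3.88]
  slide:
    - [0,0,0]
    - [0,0,0]
    - [0,0,0]
  grip: [-1,-1,-1]

```text
time: 4.38
tool_pos: [555.0, -118.8, 250.7]
tcp_rot: [-3.011, -0.206, 1.003]
contact_force: [-0.7, 0.4, 1.8]
grip_width: 12.5
```

```bash
python3 -c "
from h import *
mom(NR)"
```

```text
t 4.38 q [-0.468  0.45   1.316  0.217  1.489  0.056] p [ 555.  -118.8  250.7] rot [-3.011 -0.206  1.003] F [-0.7  0.4  1.8] M [-0.174  0.069 -0.005] w 12.5
Maxis -0.022 Faxis 1.64
```

>>> servo_tool:
  angular:
    - [0,0.5,-1.95]
    - [0,0.96,-3.88]
    - [0,0.96,-3.88]
  slide:
    - [0,0,0]
    - [0,0,0]
    - [0,0,0]
  grip: [-1,-1,-1]

```text
time: 4.63
tool_pos: [555.0, -118.7, 250.6]
tcp_rot: [-2.997, -0.196, 0.933]
contact_force: [-0.4, -0.9, 2.6]
grip_width: 12.3
```

```bash
python3 -c "
from h import *
mom(NR)"
```

```text
t 4.63 q [-0.469  0.45   1.316  0.217  1.49   0.125] p [ 555.  -118.7  250.6] rot [-2.997 -0.196  0.933] F [-0.4 -0.9  2.6] M [-0.214  0.076  0.048] w 12.3
Maxis 0.029 Faxis 2.76
```

```bash
cat >> h.py <<'E'
def mq(n):
    o=bot.get_obs(); print('t',round(o['time'],2),'q6',round(o['joint_positions'][5],3),'Maxis',round(float(o['moment']@n),3),'tau6',round(o['tau'][5],3),'Fax',round(float(o['contact_force']@n),2),'F',np.round(o['contact_force'],1),'w',round(o['grip_width'],1))
E
python3 -c "
from h import *
mq(NR)"
```

```text
t 4.63 q6 0.125 Maxis 0.029 tau6 0.471 Fax 2.76 F [-0.4 -0.9  2.6] w 12.3
```

>>> servo_tool:
  angular:
    - [0,0.5,-1.95]
    - [0,0.96,-3.88]
    - [0,0.96,-3.88]
  slide:
    - [0,0,0]
    - [0,0,0]
    - [0,0,0]
  grip: [-1,-1,-1]

```text
time: 4.88
tool_pos: [555.0, -118.7, 250.7]
tcp_rot: [-2.984, -0.186, 0.863]
contact_force: [-1.9, -0.4, 2.4]
grip_width: 12.7
```

```bash
python3 -c "
from h import *
mq(NR)"
```

```text
t 4.88 q6 0.194 Maxis 0.166 tau6 0.694 Fax 2.44 F [-1.9 -0.4  2.4] w 12.7
```

>>> servo_tool:
  angular:
    - [0,0.5,-1.95]
    - [0,0.96,-3.88]
    - [0,0.96,-3.88]
  slide:
    - [0,0,0]
    - [0,0,0]
    - [0,0,0]
  grip: [-1,-1,-1]

```text
time: 5.13
tool_pos: [554.9, -118.7, 250.7]
tcp_rot: [-2.971, -0.175, 0.793]
contact_force: [-2.0, -2.4, 1.8]
grip_width: 12.7
```

```bash
python3 -c "
from h import *
mq(NR)"
```

```text
t 5.13 q6 0.264 Maxis 0.254 tau6 0.745 Fax 2.29 F [-2.  -2.4  1.8] w 12.7
```

>>> servo_tool:
  angular:
    - [0,0.5,-1.95]
    - [0,0.96,-3.88]
    - [0,0.96,-3.88]
  slide:
    - [0,0,0]
    - [0,0,0]
    - [0,0,0]
  grip: [-1,-1,-1]

```text
time: 5.38
tool_pos: [554.9, -118.7, 250.7]
tcp_rot: [-2.96, -0.162, 0.724]
contact_force: [-1.9, -0.3, 2.0]
grip_width: 12.6
```

```bash
python3 -c "
from h import *
mq(NR)"
```

```text
t 5.38 q6 0.334 Maxis 0.281 tau6 0.744 Fax 2.01 F [-1.9 -0.3  2. ] w 12.6
```

>>> servo_tool:
  angular:
    - [0,0.5,-1.95]
    - [0,0.96,-3.88]
    - [0,0.96,-3.88]
  slide:
    - [0,0,0]
    - [0,0,0]
    - [0,0,0]
  grip: [-1,-1,-1]

```text
time: 5.63
tool_pos: [554.9, -118.7, 250.7]
tcp_rot: [-2.949, -0.15, 0.654]
contact_force: [-1.6, 0.7, 3.2]
grip_width: 13.2
```

```bash
python3 -c "
from h import *
mq(NR)"
```

```text
t 5.63 q6 0.403 Maxis 0.265 tau6 0.743 Fax 2.93 F [-1.6  0.7  3.2] w 13.2
```

The catch shows clearly: tau6 rises from 0.47 to 0.745, with the thread starting to run at q6≈0.19. The target is q6≈1.76, so 77.7° more.

>>> servo_tool:
  angular:
    - [0,1.44,-5.82]
    - [0,2.88,-11.65]
    - [0,4.32,-17.47]
    - [0,5.77,-23.3]
    - [0,7.21,-29.1]
    - [0,8.65,-34.95]
    - [0,9.61,-38.83]
    - [0,9.61,-38.83]
  slide:
    - [0,0,0]
    - [0,0,0]
    - [0,0,0]
    - [0,0,0]
    - [0,0,0]
    - [0,0,0]
    - [0,0,0]
    - [0,0,0]
  grip: [-1,-1,-1,-1,-1,-1,-1,-1]

```text
time: 6.3
tool_pos: [554.8, -118.3, 250.7]
tcp_rot: [-2.898, 0.008, -0.03]
contact_force: [-2.5, 0.6, 3.9]
grip_width: 12.7
```

```bash
python3 -c "
from h import *
st();mq(NR)"
```

```text
t 6.3 q [-0.468  0.45   1.317  0.218  1.489  1.103] p [ 554.8 -118.3  250.7] rot [-2.898  0.008 -0.03 ] F [-2.5  0.6  3.9] M [0.321 0.391 0.309] w 12.7
t 6.3 q6 1.103 Maxis 0.206 tau6 1.267 Fax 3.67 F [-2.5  0.6  3.9] w 12.7
```

>>> servo_tool:
  angular:
    - [0,1.44,-5.82]
    - [0,2.88,-11.65]
    - [0,4.32,-17.47]
    - [0,5.77,-23.3]
    - [0,7.21,-29.1]
    - [0,8.41,-34.0]
    - [0,9.04,-36.5]
    - [0,9.04,-36.5]
    - [0,9.04,-36.5]
  slide:
    - [0,0,0]
    - [0,0,0]
    - [0,0,0]
    - [0,0,0]
    - [0,0,0]
    - [0,0,0]
    - [0,0,0]
    - [0,0,0]
    - [0,0,0]
  grip: [-1,-1,-1,-1,-1,-1,-1,-1,-1]

```text
time: 7.05
tool_pos: [555.0, -118.1, 250.8]
tcp_rot: [-2.95, 0.153, -0.668]
contact_force: [-2.9, 3.5, 4.4]
grip_width: 12.4
```

>>> servo_tool:
  angular:
    - [0,0,0]
    - [0,0,0]
    - [0,0,0]
    - [0,0,0]
  slide:
    - [0,0,0]
    - [0,0,0]
    - [0,0,0]
    - [0,0,0]
  grip: [-0.5,-0.3,-0.3,-0.3]

```text
time: 7.38
tool_pos: [555.1, -119.1, 250.1]
tcp_rot: [-2.952, 0.153, -0.673]
contact_force: [-0.0, 0.6, 0.1]
grip_width: 31.2
```

```bash
python3 -c "
from h import *
st();mq(NR)"
```

```text
t 7.38 q [-0.469  0.45   1.317  0.217  1.487  1.759] p [ 555.1 -119.1  250.1] rot [-2.952  0.153 -0.673] F [-0.   0.6  0.1] M [-0.094  0.056 -0.03 ] w 31.2
t 7.38 q6 1.759 Maxis -0.042 tau6 -0.038 Fax -0.02 F [-0.   0.6  0.1] w 31.2
```

>>> servo_tool:
  angular:
    - [0,0,0]
    - [0,0,0]
    - [0,0,0]
    - [0,0,0]
    - [0,0,0]
  slide:
    - [0,-4,16]
    - [0,-8,32]
    - [0,-11.7,47.5]
    - [0,-15.6,63]
    - [0,-15.6,63]
  grip: [-0.2,-0.2,-0.2,-0.2,-0.2]

```text
time: 7.8
tool_pos: [556.0, -135.6, 316.3]
tcp_rot: [-2.951, 0.147, -0.674]
contact_force: [0.2, 0.8, 1.3]
grip_width: 36.7
```

```bash
python3 - <<'E'
from h import *
st(); c=wr(shot('wrist','w4'))
cv2.imwrite('pics/w4z.png',cv2.resize(c['img'][150:340,180:380],None,fx=3,fy=3,interpolation=cv2.INTER_CUBIC))
E
```

```text
t 7.8 q [-0.493  0.428  1.173  0.215  1.649  1.77 ] p [ 556.  -135.6  316.3] rot [-2.951  0.147 -0.674] F [0.2 0.8 1.3] M [ 0.008  0.025 -0.007] w 36.7
```

View pics/w4z.png

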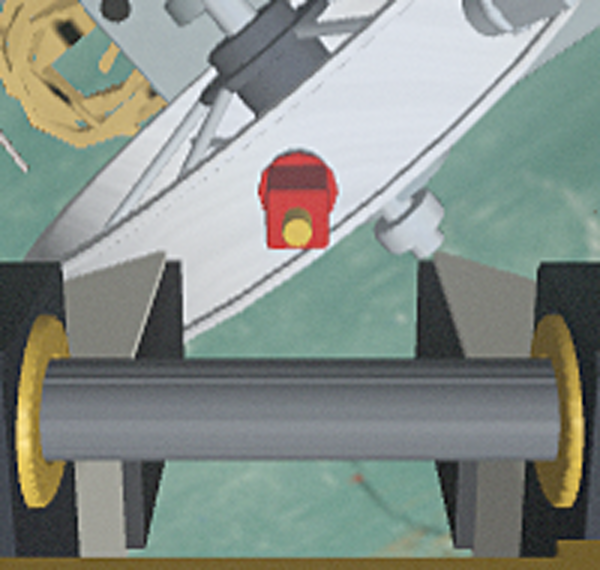

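```bash
cat > stud.py <<'E'
from h import *
from scipy.optimize import least_squares
def analyse(name,n,col,box):
    c=wr(load(name)); x0,y0,x1,y1=box; z=8
    hsv=cv2.cvtColor(c['img'],cv2.COLOR_BGR2HSV); H,S,V=[hsv[...,i].astype(int) for i in range(3)]
    m=np.zeros(H.shape,bool); m[y0:y1,x0:x1]=1
    br=m&(H>17)&(H<35)&(S>100)&(V>150); v,u=np.nonzero(br)
    w=cv2.resize(c['img'][y0:y1,x0:x1],None,fx=z,fy=z,interpolation=cv2.INTER_CUBIC); cv2.imwrite('pics/%s_s.png'%name,w)
    print(name,'brass',br.sum(),u.mean(),v.mean(),'v',v.min(),v.max(),'u',u.min(),u.max()); return c,(u.mean(),v.mean())
def proj(c,X):
    return cv2.projectPoints(np.array(X,float).reshape(-1,1,3),cv2.Rodrigues(c['R'])[0],c['t'],K(c),c['dist'])[0][:,0]
E
python3 - <<'E'
from stud import *
analyse('w2',NR,'red',(262,190,300,238))
analyse('w4',NR,'red',(262,190,300,238))
a=cv2.imread('pics/w2_s.png');b=cv2.imread('pics/w4_s.png'); cv2.imwrite('pics/cmp.png',np.hstack([a,b]))
for nme in('w2','w4'):
    c=wr(load(nme)); print(nme,[ (h,proj(c,C0+(130+h)*NR)[0].round(1)) for h in(0,5,9)])
E
```

```text
w2 brass 67 280.92537313432837 221.22388059701493 v 217 225 u 277 285
w4 brass 68 278.77941176470586 226.7941176470588 v 223 231 u 274 283
w2 [(0, array([280.4, 219.5])), (5, array([280.4, 222.2])), (9, array([280.5, 224.4]))]
w4 [(0, array([278.1, 224.4])), (5, array([278. , 227.1])), (9, array([278. , 229.3]))]
```

View pics/cmp.png

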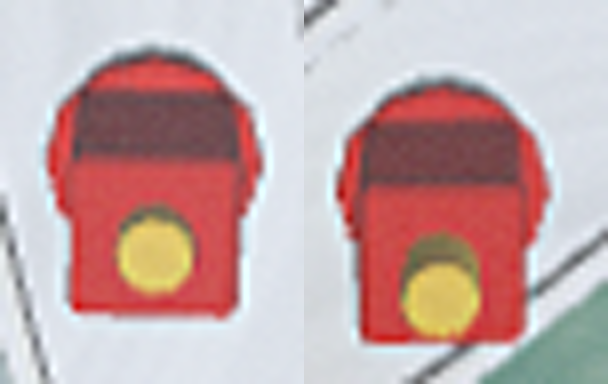

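```bash
python3 - <<'E'
from stud import *
for nme,(tu,tv),(fy0,fy1) in(('w2',(281.3,221.7),(229,190+0)),('w4',(279.2,227.4),(0,0))):
    c=wr(load(nme)); hsv=cv2.cvtColor(c['img'],cv2.COLOR_BGR2HSV); V=hsv[...,2]; 
    m=np.zeros(V.shape,bool); vv,uu=np.mgrid[:420,:560]
    tip=np.hypot(uu-tu,vv-tv)<3
    P=w2(c,pts(c,tip)); ht=(P-C0)@NR
    M=masks(c,(262,190,300,238))['red']&(V>170); P2=w2(c,pts(c,M)); h2=(P2-C0)@NR; r=np.linalg.norm(P2-C0-np.outer(h2,NR),axis=1)
    k=(h2>126)&(h2<136)
    print(nme,len(ht),np.median(ht),ht.std(),k.sum(),np.median(h2[k]),h2[k].std())
E
```

```text
w2 30 132.98308416372964 0.6352638385295484 290 128.9270221546463 0.6465040932184516
w4 28 136.88686256765544 0.47977900753672903 253 128.89916136476202 0.6859485286452364
```

By depth, the red stud came out 3.93 mm, which agrees with the torque estimate. Next I'll swing over to the blue nut, around the wheel's axis, and unwind the wrist.

>>> servo_tool:
  angular:
    - [-6,0,0]
    - [-12,0,0]
    - [-18,0,0]
    - [-24,0,0]
    - [-30,0,0]
    - [-36,0,0]
    - [-36,0,0]
  slide:
    - [0,18,7]
    - [0,37,12]
    - [0,56,14]
    - [0,75,12]
    - [0,94,5]
    - [0,112,-4]
    - [0,112,-5]
  grip: [-0.2,-0.2,-0.2,-0.2,-0.2,-0.2,-0.2]

```text
time: 8.43
tool_pos: [553.6, -15.7, 304.3]
tcp_rot: [2.832, -0.238, -0.639]
contact_force: [-0.1, -0.2, -0.9]
grip_width: 36.7
```

```bash
python3 - <<'E'
from h import *
st(); print(NB); 
for a in (-129.5,-30,53,143): print(a,delta(*goal(NB,a,60)))
E
```

```text
t 8.43 q [ 0.051  0.381  1.317 -0.389  1.474  2.342] p [553.6 -15.7 304.3] rot [ 2.832 -0.238 -0.639] F [-0.1 -0.2 -0.9] M [0.378 0.056 0.05 ] w 36.7
[0.         0.37622426 0.92652863]
-129.5 (array([ 0.12, -0.38, -0.66]), array([ 1.1, -7.7,  1.8]))
-30 (array([ 0.17, 37.17, 91.48]), array([ 1.1, -7.7,  1.8]))
53 (array([-1.5000e-01, -6.7240e+01, -1.6509e+02]), array([ 1.1, -7.7,  1.8]))
143 (array([ 2.000e-02, -3.336e+01, -8.171e+01]), array([ 1.1, -7.7,  1.8]))
```

>>> servo_tool:
  angular:
    - [0,2.63,6.49]
    - [0,5.27,12.97]
    - [0,7.9,19.46]
    - [0,10.53,25.94]
    - [0,13.17,32.43]
    - [0,15.8,38.91]
    - [0,18.43,45.4]
    - [0,21.07,51.89]
    - [0,23.7,58.37]
    - [0,26.34,64.86]
  slide:
    - [0,-2,0]
    - [0,-4,1]
    - [0,-6,1]
    - [0,-6,1]
    - [0,-6,1]
    - [0,-6,1]
    - [0,-6,1]
    - [0,-6,1]
    - [0,-6,1]
    - [0,-6,1]
  grip: [-0.2,-0.2,-0.2,-0.2,-0.2,-0.2,-0.2,-0.2,-0.2,-0.2]

```text
time: 9.27
tool_pos: [554.6, -28.5, 308.0]
tcp_rot: [2.809, 0.196, 0.508]
contact_force: [-0.2, -0.7, -0.7]
grip_width: 37.1
```

>>> servo_tool:
  angular:
    - [0,2.63,6.49]
    - [0,5.27,12.97]
    - [0,7.9,19.46]
    - [0,10.53,25.94]
    - [0,13.17,32.43]
    - [0,15.8,38.91]
    - [0,18.43,45.4]
    - [0,21.07,51.89]
    - [0,23.7,58.37]
    - [0,26.34,64.86]
  slide:
    - [0,0,0]
    - [0,0,0]
    - [0,0,0]
    - [0,0,0]
    - [0,0,0]
    - [0,0,0]
    - [0,0,0]
    - [0,0,0]
    - [0,0,0]
    - [0,0,0]
  grip: [-0.2,-0.2,-0.2,-0.2,-0.2,-0.2,-0.2,-0.2,-0.2,-0.2]

```text
time: 10.1
tool_pos: [554.6, -28.6, 308.0]
tcp_rot: [-3.061, 0.377, 1.778]
contact_force: [0.6, 0.2, -0.4]
grip_width: 36.6
```

>>> servo_tool:
  angular:
    - [0,2.63,6.49]
    - [0,5.27,12.97]
    - [0,7.9,19.46]
    - [0,10.53,25.94]
    - [0,13.17,32.43]
    - [0,15.8,38.91]
    - [0,18.43,45.4]
    - [0,21.07,51.89]
    - [0,23.7,58.37]
    - [0,26.34,64.86]
  slide:
    - [0,0,0]
    - [0,0,0]
    - [0,0,0]
    - [0,0,0]
    - [0,0,0]
    - [0,0,0]
    - [0,0,0]
    - [0,0,0]
    - [0,0,0]
    - [0,0,0]
  grip: [-0.2,-0.2,-0.2,-0.2,-0.2,-0.2,-0.2,-0.2,-0.2,-0.2]

```text
time: 10.93
tool_pos: [554.6, -28.6, 308.0]
tcp_rot: [-2.76, 0.057, 2.996]
contact_force: [-0.9, -0.5, 0.3]
grip_width: 36.5
```

```bash
python3 - <<'E'
from h import *
st(); print(delta(*goal(NB,143,60)))
E
```

```text
t 10.93 q [ 0.026  0.376  1.313 -0.387  1.473 -1.345] p [554.6 -28.6 308. ] rot [-2.76   0.057  2.996] F [-0.9 -0.5  0.3] M [ 0.304 -0.174 -0.001] w 36.5
(array([ 0.07, 23.21, 57.46]), array([ 0.1,  5.2, -2. ]))
```

>>> servo_tool:
  angular:
    - [0,2.6,6.4]
    - [0,5.2,12.8]
    - [0,7.8,19.2]
    - [0,10.4,25.6]
    - [0,13,32]
    - [0,15.6,38.4]
    - [0,18.2,44.8]
    - [0,20.8,51.2]
    - [0.1,23.2,57.4]
    - [0.1,23.2,57.4]
  slide:
    - [0,2,-1]
    - [0,4,-2]
    - [0.1,5.2,-2]
    - [0.1,5.2,-2]
    - [0.1,5.2,-2]
    - [0.1,5.2,-2]
    - [0.1,5.2,-2]
    - [0.1,5.2,-2]
    - [0.1,5.2,-2]
    - [0.1,5.2,-2]
  grip: [-0.2,-0.2,-0.2,-0.2,-0.2,-0.2,-0.2,-0.2,-0.2,-0.2]

```text
time: 11.77
tool_pos: [554.8, -23.4, 306.2]
tcp_rot: [-2.903, -0.303, -2.256]
contact_force: [-0.2, -0.4, -1.1]
grip_width: 36.7
```

```bash
python3 - <<'E'
from h import *
st(); c=wr(shot('wrist','w5')); print(delta(*goal(NB,143,60)));print(delta(*goal(NB,143,-5)))
cv2.imwrite('pics/w5z.png',cv2.resize(c['img'][150:340,180:380],None,fx=3,fy=3,interpolation=cv2.INTER_CUBIC))
E
```

```text
t 11.77 q [ 0.034  0.378  1.315 -0.385  1.472 -2.415] p [554.8 -23.4 306.2] rot [-2.903 -0.303 -2.256] F [-0.2 -0.4 -1.1] M [ 0.426 -0.059  0.004] w 36.7
(array([-0.13,  0.18,  0.53]), array([-0.1,  0. , -0.3]))
(array([-0.13,  0.18,  0.53]), array([ -0.1, -24.4, -60.5]))
```

View pics/w5z.png

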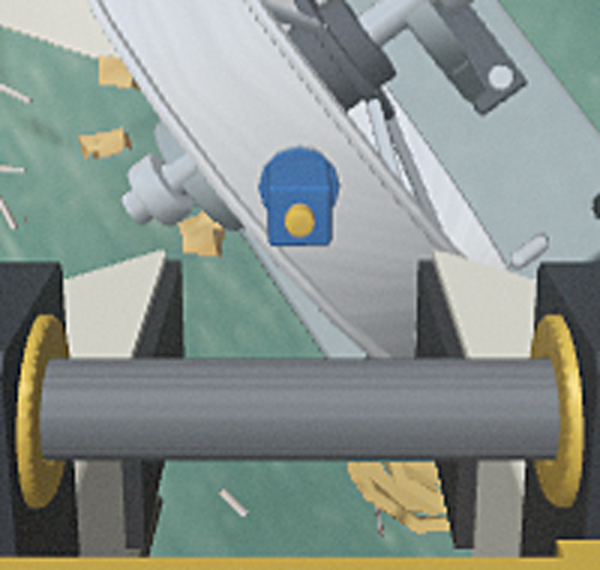

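The blue head is at (300,215) in the crop, centred between the fingers at about 163 and 433, with its edges parallel to them. Descending.

>>> servo_tool:
  angular:
    - [0,0,0]
    - [0,0,0]
    - [0,0,0]
    - [0,0,0]
    - [0,0,0]
    - [0,0,0]
  slide:
    - [0,-7.5,-18.5]
    - [0,-14.6,-36]
    - [0,-20.3,-50]
    - [0,-23.4,-58]
    - [-0.1,-24.4,-60.5]
    - [-0.1,-24.4,-60.5]
  grip: [-0.3,-0.3,-0.3,-0.3,-0.3,-0.3]

```text
time: 12.32
tool_pos: [554.8, -47.7, 246.4]
tcp_rot: [-2.9, -0.301, -2.263]
contact_force: [0.2, 0.3, 0.4]
grip_width: 32.4
```

```bash
python3 - <<'E'
from h import *
st(); print(delta(*goal(NB,143,-5))); mq(NB)
E
```

```text
t 12.32 q [-0.009  0.408  1.433 -0.397  1.317 -2.391] p [554.8 -47.7 246.4] rot [-2.9   -0.301 -2.263] F [0.2 0.3 0.4] M [ 0.344 -0.051  0.004] w 32.4
(array([-0.11,  0.21,  0.53]), array([-0.1, -0.1, -0.6]))
t 12.32 q6 -2.391 Maxis -0.016 tau6 0.035 Fax 0.49 F [0.2 0.3 0.4] w 32.4
```

>>> servo_tool:
  angular:
    - [0,0,0]
    - [0,0,0]
    - [0,0,0]
    - [0,0,0]
    - [0,0,0]
    - [0,0,0]
  slide:
    - [0,0,0]
    - [0,0,0]
    - [0,0,0]
    - [0,0,0]
    - [0,0,0]
    - [0,0,0]
  grip: [-0.6,-1,-1,-1,-1,-1]

```text
time: 12.82
tool_pos: [555.1, -47.1, 247.6]
tcp_rot: [-2.899, -0.3, -2.262]
contact_force: [-1.4, 2.2, 4.8]
grip_width: 12.8
```

```bash
python3 -c "
from h import *
mq(NB)"
```

```text
t 12.82 q6 -2.392 Maxis -0.036 tau6 -0.01 Fax 5.32 F [-1.4  2.2  4.8] w 12.8
```

>>> servo_tool:
  angular:
    - [0,-1.5,-3.71]
    - [0,-3,-7.4]
    - [0,-4.5,-11.1]
    - [0,-4.5,-11.1]
  slide:
    - [0,0,0]
    - [0,0,0]
    - [0,0,0]
    - [0,0,0]
  grip: [-1,-1,-1,-1]

```text
time: 13.15
tool_pos: [555.1, -47.1, 247.6]
tcp_rot: [-2.842, -0.243, -2.473]
contact_force: [-1.5, 4.6, 5.0]
grip_width: 12.5
```

```bash
python3 -c "
from h import *
mq(NB)"
```

```text
t 13.15 q6 -2.18 Maxis -0.011 tau6 0.956 Fax 6.38 F [-1.5  4.6  5. ] w 12.5
```

>>> servo_tool:
  angular:
    - [0,-0.75,-1.85]
    - [0,-1.5,-3.71]
    - [0,-1.5,-3.71]
  slide:
    - [0,0,0]
    - [0,0,0]
    - [0,0,0]
  grip: [-1,-1,-1]

```text
time: 13.4
tool_pos: [555.1, -47.1, 247.6]
tcp_rot: [-2.826, -0.223, -2.539]
contact_force: [-1.5, 3.4, 5.2]
grip_width: 12.6
```

```bash
python3 -c "
from h import *
mq(NB)"
```

```text
t 13.4 q6 -2.113 Maxis -0.024 tau6 0.429 Fax 6.09 F [-1.5  3.4  5.2] w 12.6
```

>>> servo_tool:
  angular:
    - [0,-0.75,-1.85]
    - [0,-1.5,-3.71]
    - [0,-1.5,-3.71]
  slide:
    - [0,0,0]
    - [0,0,0]
    - [0,0,0]
  grip: [-1,-1,-1]

```text
time: 13.65
tool_pos: [555.2, -47.1, 247.7]
tcp_rot: [-2.812, -0.201, -2.607]
contact_force: [-1.8, 4.7, 5.3]
grip_width: 12.4
```

```bash
python3 -c "
from h import *
mq(NB)"
```

```text
t 13.65 q6 -2.043 Maxis -0.063 tau6 0.426 Fax 6.69 F [-1.8  4.7  5.3] w 12.4
```

>>> servo_tool:
  angular:
    - [0,-0.75,-1.85]
    - [0,-1.5,-3.71]
    - [0,-1.5,-3.71]
  slide:
    - [0,0,0]
    - [0,0,0]
    - [0,0,0]
  grip: [-1,-1,-1]

```text
time: 13.9
tool_pos: [555.2, -47.1, 247.6]
tcp_rot: [-2.799, -0.178, -2.674]
contact_force: [-1.8, 4.5, 5.2]
grip_width: 13.1
```

```bash
python3 -c "
from h import *
mq(NB)"
```

```text
t 13.9 q6 -1.974 Maxis -0.038 tau6 0.424 Fax 6.53 F [-1.8  4.5  5.2] w 13.1
```

>>> servo_tool:
  angular:
    - [0,-0.75,-1.85]
    - [0,-1.5,-3.71]
    - [0,-1.5,-3.71]
  slide:
    - [0,0,0]
    - [0,0,0]
    - [0,0,0]
  grip: [-1,-1,-1]

```text
time: 14.15
tool_pos: [555.2, -47.1, 247.6]
tcp_rot: [-2.788, -0.154, -2.74]
contact_force: [-2.0, 4.5, 4.8]
grip_width: 12.3
```

```bash
python3 -c "
from h import *
mq(NB)"
```

```text
t 14.15 q6 -1.904 Maxis -0.021 tau6 0.422 Fax 6.14 F [-2.   4.5  4.8] w 12.3
```

>>> servo_tool:
  angular:
    - [0,-0.75,-1.85]
    - [0,-1.5,-3.71]
    - [0,-1.5,-3.71]
  slide:
    - [0,0,0]
    - [0,0,0]
    - [0,0,0]
  grip: [-1,-1,-1]

```text
time: 14.4
tool_pos: [555.2, -47.1, 247.6]
tcp_rot: [-2.779, -0.13, -2.806]
contact_force: [-2.8, 4.3, 5.5]
grip_width: 12.3
```

```bash
python3 -c "
from h import *
mq(NB)"
```

```text
t 14.4 q6 -1.834 Maxis 0.011 tau6 0.421 Fax 6.68 F [-2.8  4.3  5.5] w 12.3
```

>>> servo_tool:
  angular:
    - [0,-0.75,-1.85]
    - [0,-1.5,-3.71]
    - [0,-1.5,-3.71]
  slide:
    - [0,0,0]
    - [0,0,0]
    - [0,0,0]
  grip: [-1,-1,-1]

```text
time: 14.65
tool_pos: [555.2, -47.2, 247.7]
tcp_rot: [-2.771, -0.105, -2.872]
contact_force: [-1.9, 3.7, 5.0]
grip_width: 12.8
```

```bash
python3 -c "
from h import *
mq(NB)"
```

```text
t 14.65 q6 -1.764 Maxis -0.06 tau6 0.419 Fax 6.05 F [-1.9  3.7  5. ] w 12.8
```

>>> servo_tool:
  angular:
    - [0,-0.75,-1.85]
    - [0,-1.5,-3.71]
    - [0,-1.5,-3.71]
  slide:
    - [0,0,0]
    - [0,0,0]
    - [0,0,0]
  grip: [-1,-1,-1]

```text
time: 14.9
tool_pos: [555.2, -47.1, 247.6]
tcp_rot: [-2.765, -0.079, -2.937]
contact_force: [-1.5, 4.0, 4.8]
grip_width: 12.7
```

```bash
python3 -c "
from h import *
mq(NB)"
```

```text
t 14.9 q6 -1.694 Maxis -0.046 tau6 0.417 Fax 5.97 F [-1.5  4.   4.8] w 12.7
```

>>> servo_tool:
  angular:
    - [0,-0.75,-1.85]
    - [0,-1.5,-3.71]
    - [0,-1.5,-3.71]
  slide:
    - [0,0,0]
    - [0,0,0]
    - [0,0,0]
  grip: [-1,-1,-1]

```text
time: 15.15
tool_pos: [555.2, -47.2, 247.6]
tcp_rot: [-2.76, -0.054, -3.003]
contact_force: [-2.3, 4.5, 6.0]
grip_width: 12.8
```

```bash
python3 -c "
from h import *
mq(NB)"
```

```text
t 15.15 q6 -1.624 Maxis -0.081 tau6 0.416 Fax 7.26 F [-2.3  4.5  6. ] w 12.8
```

>>> servo_tool:
  angular:
    - [0,-0.75,-1.85]
    - [0,-1.5,-3.71]
    - [0,-1.5,-3.71]
  slide:
    - [0,0,0]
    - [0,0,0]
    - [0,0,0]
  grip: [-1,-1,-1]

```text
time: 15.4
tool_pos: [555.2, -47.2, 247.6]
tcp_rot: [-2.758, -0.028, -3.067]
contact_force: [-2.1, 4.2, 5.8]
grip_width: 12.7
```

```bash
python3 -c "
from h import *
mq(NB)"
```

```text
t 15.4 q6 -1.554 Maxis -0.014 tau6 0.415 Fax 6.94 F [-2.1  4.2  5.8] w 12.7
```

>>> servo_tool:
  angular:
    - [0,-0.75,-1.85]
    - [0,-1.5,-3.71]
    - [0,-1.5,-3.71]
  slide:
    - [0,0,0]
    - [0,0,0]
    - [0,0,0]
  grip: [-1,-1,-1]

```text
time: 15.65
tool_pos: [555.2, -47.2, 247.7]
tcp_rot: [-2.757, -0.002, -3.132]
contact_force: [-1.6, 3.5, 5.0]
grip_width: 12.6
```

```bash
python3 -c "
from h import *
mq(NB)"
```

```text
t 15.65 q6 -1.484 Maxis -0.081 tau6 0.414 Fax 5.97 F [-1.6  3.5  5. ] w 12.6
```

>>> servo_tool:
  angular:
    - [0,-0.75,-1.85]
    - [0,-1.5,-3.71]
    - [0,-1.5,-3.71]
  slide:
    - [0,0,0]
    - [0,0,0]
    - [0,0,0]
  grip: [-1,-1,-1]

```text
time: 15.9
tool_pos: [555.2, -47.2, 247.6]
tcp_rot: [-2.757, 0.025, 3.086]
contact_force: [-2.7, 4.1, 5.4]
grip_width: 12.8
```

```bash
python3 -c "
from h import *
mq(NB)"
```

```text
t 15.9 q6 -1.414 Maxis -0.076 tau6 0.413 Fax 6.57 F [-2.7  4.1  5.4] w 12.8
```

>>> servo_tool:
  angular:
    - [0,-0.75,-1.85]
    - [0,-1.5,-3.71]
    - [0,-1.5,-3.71]
  slide:
    - [0,0,0]
    - [0,0,0]
    - [0,0,0]
  grip: [-1,-1,-1]

```text
time: 16.15
tool_pos: [555.2, -47.2, 247.6]
tcp_rot: [-2.76, 0.05, 3.022]
contact_force: [-1.6, 4.3, 5.1]
grip_width: 12.4
```

```bash
python3 -c "
from h import *
mq(NB)"
```

```text
t 16.15 q6 -1.345 Maxis 0.186 tau6 0.703 Fax 6.33 F [-1.6  4.3  5.1] w 12.4
```

>>> servo_tool:
  angular:
    - [0,-0.75,-1.85]
    - [0,-1.5,-3.71]
    - [0,-1.5,-3.71]
  slide:
    - [0,0,0]
    - [0,0,0]
    - [0,0,0]
  grip: [-1,-1,-1]

```text
time: 16.4
tool_pos: [555.2, -47.1, 247.7]
tcp_rot: [-2.764, 0.076, 2.957]
contact_force: [-2.0, 4.4, 5.6]
grip_width: 12.5
```

```bash
python3 -c "
from h import *
mq(NB)"
```

```text
t 16.4 q6 -1.275 Maxis 0.195 tau6 0.701 Fax 6.83 F [-2.   4.4  5.6] w 12.5
```

>>> servo_tool:
  angular:
    - [0,-0.75,-1.85]
    - [0,-1.5,-3.71]
    - [0,-1.5,-3.71]
  slide:
    - [0,0,0]
    - [0,0,0]
    - [0,0,0]
  grip: [-1,-1,-1]

```text
time: 16.65
tool_pos: [555.2, -47.2, 247.6]
tcp_rot: [-2.769, 0.102, 2.892]
contact_force: [-2.5, 3.8, 5.3]
grip_width: 12.6
```

```bash
python3 -c "
from h import *
mq(NB)"
```

```text
t 16.65 q6 -1.205 Maxis 0.17 tau6 0.7 Fax 6.31 F [-2.5  3.8  5.3] w 12.6
```

>>> servo_tool:
  angular:
    - [0,-0.75,-1.85]
    - [0,-1.5,-3.71]
    - [0,-1.5,-3.71]
  slide:
    - [0,0,0]
    - [0,0,0]
    - [0,0,0]
  grip: [-1,-1,-1]

```text
time: 16.9
tool_pos: [555.2, -47.2, 247.6]
tcp_rot: [-2.777, 0.127, 2.826]
contact_force: [-2.4, 4.8, 4.3]
grip_width: 12.6
```

```bash
python3 -c "
from h import *
st();mq(NB)"
```

```text
t 16.9 q [-0.007  0.407  1.432 -0.399  1.318 -1.135] p [555.2 -47.2 247.6] rot [-2.777  0.127  2.826] F [-2.4  4.8  4.3] M [0.598 0.259 0.115] w 12.6
t 16.9 q6 -1.135 Maxis 0.203 tau6 0.7 Fax 5.75 F [-2.4  4.8  4.3] w 12.6
```

The blue nut caught at q6≈-1.375, when tau6 stepped from 0.413 to 0.703. Its target is q6≈1.766, so 166° more.

>>> servo_tool:
  angular:
    - [0,-2.63,-6.49]
    - [0,-5.27,-12.97]
    - [0,-7.9,-19.46]
    - [0,-10.53,-25.94]
    - [0,-13.17,-32.43]
    - [0,-15.8,-38.91]
    - [0,-18.43,-45.4]
    - [0,-21.07,-51.89]
    - [0,-23.7,-58.37]
    - [0,-23.7,-58.37]
  slide:
    - [0,0,0]
    - [0,0,0]
    - [0,0,0]
    - [0,0,0]
    - [0,0,0]
    - [0,0,0]
    - [0,0,0]
    - [0,0,0]
    - [0,0,0]
    - [0,0,0]
  grip: [-1,-1,-1,-1,-1,-1,-1,-1,-1,-1]

```text
time: 17.73
tool_pos: [555.1, -47.2, 247.7]
tcp_rot: [-3.091, 0.383, 1.708]
contact_force: [-2.2, 5.1, 5.3]
grip_width: 12.7
```

```bash
python3 -c "
from h import *
st();mq(NB)"
```

```text
t 17.73 q [-0.007  0.407  1.432 -0.399  1.319 -0.03 ] p [555.1 -47.2 247.7] rot [-3.091  0.383  1.708] F [-2.2  5.1  5.3] M [0.485 0.326 0.033] w 12.7
t 17.73 q6 -0.03 Maxis 0.154 tau6 1.825 Fax 6.85 F [-2.2  5.1  5.3] w 12.7
```

>>> servo_tool:
  angular:
    - [0,-2.63,-6.49]
    - [0,-5.27,-12.97]
    - [0,-7.9,-19.46]
    - [0,-10.53,-25.94]
    - [0,-13.17,-32.43]
    - [0,-15.8,-38.91]
    - [0,-18.43,-45.4]
    - [0,-21.07,-51.89]
    - [0,-23.7,-58.37]
    - [0,-23.7,-58.37]
  slide:
    - [0,0,0]
    - [0,0,0]
    - [0,0,0]
    - [0,0,0]
    - [0,0,0]
    - [0,0,0]
    - [0,0,0]
    - [0,0,0]
    - [0,0,0]
    - [0,0,0]
  grip: [-1,-1,-1,-1,-1,-1,-1,-1,-1,-1]

```text
time: 18.57
tool_pos: [555.1, -47.2, 247.7]
tcp_rot: [2.817, 0.213, 0.563]
contact_force: [-2.4, 4.5, 6.0]
grip_width: 12.5
```

```bash
python3 -c "
from h import *
st();mq(NB)"
```

```text
t 18.57 q [-0.007  0.408  1.431 -0.399  1.32   1.069] p [555.1 -47.2 247.7] rot [2.817 0.213 0.563] F [-2.4  4.5  6. ] M [0.519 0.44  0.052] w 12.5
t 18.57 q6 1.069 Maxis 0.214 tau6 1.859 Fax 7.23 F [-2.4  4.5  6. ] w 12.5
```

>>> servo_tool:
  angular:
    - [0,-2.63,-6.49]
    - [0,-5.27,-12.97]
    - [0,-7.9,-19.46]
    - [0,-10.53,-25.94]
    - [0,-12.8,-31.5]
    - [0,-14.3,-35.2]
    - [0,-14.9,-36.6]
    - [0,-14.9,-36.6]
    - [0,-14.9,-36.6]
  slide:
    - [0,0,0]
    - [0,0,0]
    - [0,0,0]
    - [0,0,0]
    - [0,0,0]
    - [0,0,0]
    - [0,0,0]
    - [0,0,0]
    - [0,0,0]
  grip: [-1,-1,-1,-1,-1,-1,-1,-1,-1]

```text
time: 19.32
tool_pos: [555.1, -47.2, 247.7]
tcp_rot: [2.757, -0.033, -0.078]
contact_force: [-3.5, 4.2, 5.3]
grip_width: 12.5
```

>>> servo_tool:
  angular:
    - [0,0,0]
    - [0,0,0]
    - [0,0,0]
    - [0,0,0]
  slide:
    - [0,0,0]
    - [0,0,0]
    - [0,0,0]
    - [0,0,0]
  grip: [-0.5,-0.3,-0.3,-0.3]

```text
time: 19.65
tool_pos: [555.1, -47.8, 246.7]
tcp_rot: [2.756, -0.032, -0.081]
contact_force: [0.2, 0.1, -0.2]
grip_width: 30.7
```

```bash
python3 -c "
from h import *
st();mq(NB)"
```

```text
t 19.65 q [-0.008  0.409  1.432 -0.4    1.319  1.754] p [555.1 -47.8 246.7] rot [ 2.756 -0.032 -0.081] F [ 0.2  0.1 -0.2] M [ 0.319  0.024 -0.009] w 30.7
t 19.65 q6 1.754 Maxis 0.001 tau6 0.019 Fax -0.15 F [ 0.2  0.1 -0.2] w 30.7
```

>>> servo_tool:
  angular:
    - [0,0,0]
    - [0,0,0]
    - [0,0,0]
    - [0,0,0]
    - [0,0,0]
  slide:
    - [0,6.1,15]
    - [0,12.2,30]
    - [0,18.3,45]
    - [0,24.4,60]
    - [0,24.4,60]
  grip: [-0.2,-0.2,-0.2,-0.2,-0.2]

```text
time: 20.07
tool_pos: [556.2, -22.6, 309.9]
tcp_rot: [2.757, -0.038, -0.08]
contact_force: [0.4, 0.1, 0.5]
grip_width: 36.4
```

```bash
python3 - <<'E'
from stud import *
st(); c=wr(shot('wrist','w6')); shot('scene','scene6')
analyse('w5',NB,'blue',(262,190,300,238)); analyse('w6',NB,'blue',(262,190,300,238))
a=cv2.imread('pics/w5_s.png');b=cv2.imread('pics/w6_s.png'); cv2.imwrite('pics/cmp2.png',np.hstack([a,b]))
cv2.imwrite('pics/w6z.png',cv2.resize(c['img'][150:340,180:380],None,fx=3,fy=3,interpolation=cv2.INTER_CUBIC))
E
```

```text
t 20.07 q [ 0.038  0.376  1.308 -0.388  1.475  1.737] p [556.2 -22.6 309.9] rot [ 2.757 -0.038 -0.08 ] F [0.4 0.1 0.5] M [0.263 0.012 0.   ] w 36.4
w5 brass 77 279.3766233766234 222.98701298701297 v 218 228 u 275 284
w6 brass 77 278.93506493506493 228.06493506493507 v 220 233 u 274 283
```

View pics/cmp2.png

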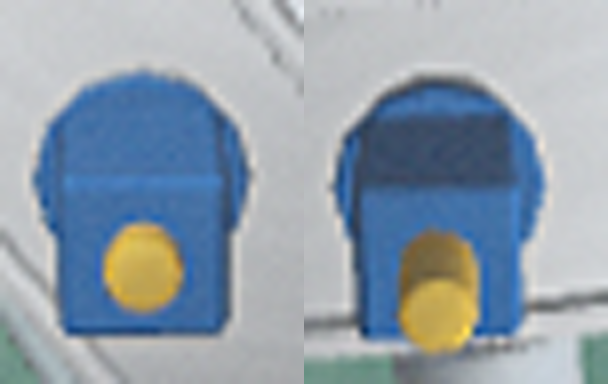

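View pics/w6z.png

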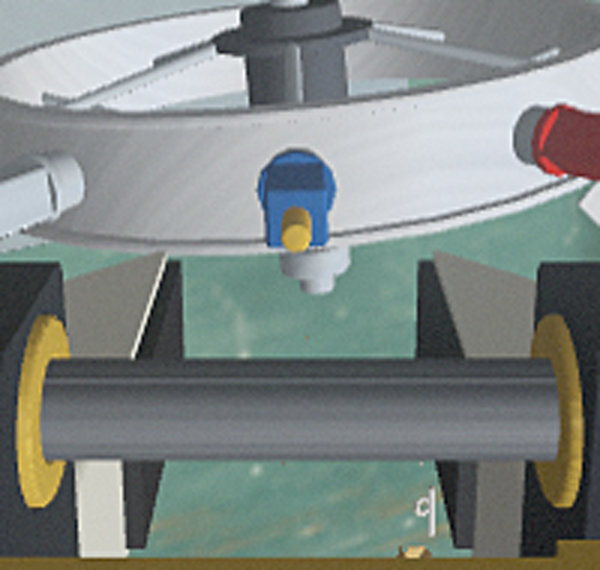

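The blue stud is well out and the nut is square with the jaws. Stud tip is at about (279,229). I'll check its height by depth.

```bash
python3 - <<'E'
from stud import *
for nme,(tu,tv) in(('w5',(279.9,223.5)),('w6',(278.9,229.5))):
    c=wr(load(nme)); vv,uu=np.mgrid[:420,:560]
    ht=(w2(c,pts(c,np.hypot(uu-tu,vv-tv)<3))-C0)@NB
    M=masks(c,(262,190,300,238))['blue']; P2=w2(c,pts(c,M)); h2=(P2-C0)@NB
    vs=np.nonzero(M)[0]
    k=(h2>126)&(h2<134)
    hh=h2[k]; top=np.median(hh[hh>np.percentile(hh,30)])
    print(nme,len(ht),np.median(ht),ht.std(),k.sum(),np.median(hh),top)
E
```

```text
w5 28 133.04587840884562 0.6202374410356883 338 128.6890530443485 128.91952874613352
w6 28 140.61924846400422 0.711604214026685 263 128.65599618489412 128.94581066282416
```

```bash
python3 - <<'E'
from stud import *
vv,uu=np.mgrid[:420,:560]
for nme,n,(tu,tv),top in(('w2',NR,(281,221.5),128.93),('w4',NR,(278.8,227),128.9),('w5',NB,(279.6,223.2),128.92),('w6',NB,(279,229),128.95)):
    c=wr(load(nme)); 
    for r in(2,3,4): 
      print(nme,r,[round(float(np.median((w2(c,pts(c,np.hypot(uu-tu,vv-tv-d)<r))-C0)@n))-top,2) for d in(-2,-1,0,1,2)])
E
```

```text
w2 2 [3.88, 3.89, 4.04, 4.04, 3.95]
w2 3 [3.93, 3.96, 4.05, 4.13, 4.04]
w2 4 [3.86, 3.94, 4.01, 3.96, 3.89]
w4 2 [7.94, 8.02, 7.76, 7.76, 7.73]
w4 3 [7.82, 7.82, 7.89, 7.79, 7.79]
w4 4 [7.81, 7.89, 7.89, 7.9, 7.73]
w5 2 [3.8, 3.83, 4.06, 3.83, 4.34]
w5 3 [3.65, 3.8, 4.06, 4.19, 3.99]
w5 4 [3.51, 3.8, 3.97, 3.97, 3.9]
w6 2 [11.18, 11.13, 11.55, 11.55, 12.0]
w6 3 [11.69, 11.69, 11.64, 11.58, 11.55]
w6 4 [11.58, 11.82, 11.82, 11.58, 11.18]
```

>>> servo_tool:
  angular:
    - [0,0,0]
    - [0,0,0]
    - [0,0,0]
    - [0,0,0]
  slide:
    - [0,10,25]
    - [0,20,50]
    - [0,20,50]
    - [0,20,50]
  grip: [-0.2,-0.2,-0.2,-0.2]

```text
time: 20.5
tool_pos: [555.3, -3.2, 356.8]
tcp_rot: [2.757, -0.034, -0.081]
contact_force: [-0.1, 0.3, -0.1]
grip_width: 36.4
```

```bash
python3 - <<'E'
from h import *
st(); c=shot('side','side7'); cv2.imwrite('pics/s7.png',np.hstack([load('side0')['img'][140:280,200:360],c['img'][140:280,200:360]])); print(bot.close_job())
E
```

```text
t 20.5 q [ 0.072  0.368  1.196 -0.386  1.604  1.722] p [555.3  -3.2 356.8] rot [ 2.757 -0.034 -0.081] F [-0.1  0.3 -0.1] M [0.307 0.037 0.021] w 36.4
the job is handed in; nothing more can be done
None
```

View pics/s7.png

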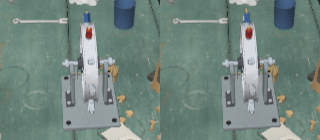

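I tightened the red nut first, then the blue, let go of both and handed the job in at about 20.5 s. No verdict was reported.

| Nut | Catch felt at (joint 6 angle, rad) | Turned past the catch (wrist angle) | Stud out by wrist angle | Stud out by wrist depth |
|---|---|---|---|---|
| Red | about 0.19 | about 90° | about 4.0 mm | 3.8–3.9 mm |
| Blue | about −1.375 | about 179° | about 8.0 mm | 7.6–7.7 mm |

- **Where the two measures disagree:** for blue, the depth check reads about 0.3 mm less than the wrist angle. Both are within 0.6 mm of the target. I trusted the angle, because the depth camera also read the red stud slightly short. I did not nudge the blue nut further.
- **Nut alignment:** both heads were still square to the jaws after I let go, so they turned with the gripper without slipping.
- **Forces and contact:** contact forces stayed around 7 N in the readings I took. The gripper was about 115 mm clear of the blue nut, with no force on it, when I handed in.
- **Wheel and bystanders:** in the before-and-after side view the wheel and stand look unmoved. That picture was cropped to the stand and does not show the scraper or the tape, so I didn't check those two separately.

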